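# Charge the airbrush reservoir with the hand pump

### The arm

A 6-joint arm with a two-finger parallel gripper is mounted at the origin on the work surface. World frame = base frame: x ahead of the robot, y to its left, z up, the work surface at z = 0. Lengths are in m, angles in rad, forces in N, time in s.
With the tool pointing down it reaches from about 0.4 to 0.825 m from the base axis. Payload 7 kg.
Tool frame: the origin (TCP) lies midway between the tips of the shut fingers; the grasp point (between the pads) lies 19 mm behind it; y points along the fingers, z is the direction in which the jaws open and shut, and the axes are right-handed (so a half turn about y gives the same grasp; the last joint's range is limited). The gripper opens to 88 mm and grips with 3 to 60 N. Pads are 19 mm wide; open, the fingers measure 130 mm over their backs; the gripper's body (78 mm by 193 mm) begins 47 mm behind the grasp point.
Start: joints at [1.471, 0.359, 0.012, 0, -1.224, -0.288], TCP at [0.255, 0.625, 0.202] pointing down, gripper open.
Joint ranges: [-3.07, 3.07], [-1.43, 2.12], [-1.02, 1.25], [-3.03, 1.67], [-3.05, -0], [-3.03, 3.03]. Speed limits (rad/s): [2.39, 2.39, 3.01, 3.14, 3.14, 3.14].

### API

Orientations are given as [roll, pitch, yaw] about the fixed x, y, z axes, in that order (R = Rz(yaw) Ry(pitch) Rx(roll)).
In Python, from station import readout, eyes, job, nets gives the robot as it stands.
- The arm moves only by the tool play_rows, never from a script. Its argument "increments" is a list of rows, each an object with "linear": the shift along the tool's x, y, z in m, a list of three; "rotation": the turn, a rotation vector about the tool's x, y, z in degrees, a list of three; "claw": the closure, from 0 (fully open) to 1 (shut). A call has 1 to 5 rows; each row is the pose to reach, as a shift and turn from the pose measured when the call began, along the tool's axes at that moment; what a row does not reach only later rows make up. A row lasts 1/8 s, in which the tool goes at most 62.5 mm and 10.7 degrees, less where a joint would pass 70% of its speed; a pose out of reach is approached as far as the arm can. A call with a gripper value outside its range is refused whole. The fingers move at their own pace and stop on an object; "newtons" is the grip in N (left out, the last holds). Time passes only in rows, so rows that repeat a pose let the fingers close. It gives the time, the measured TCP pose, the force and the opening at its end, in the units of the state.
- readout.get_state(): the state, without advancing time (a new reading comes with each control period).
- eyes.grab_frame(name): name is "scene" or "top"; returns (picture, depth): 420x560x3 uint8, blue, green, red; 420x560 float32, m along the optical axis (not along the pixel's ray), 0 where there is no reading.
- eyes.camera_model(name): a dict with "intrinsics" (3x3 intrinsics, pixels), "R" (3x3) and "t" (3): a world point X has camera coordinates R X + t. Camera axes: x right, y down, z forward; pixel columns grow to the right and rows downward; lengths in m; the calibration is good to about 2 mm. A picture is of the moment at which its call begins. camera_model takes no time and is no camera call.
- job.job_done(): hands the job in, once; it reports no verdict.
Trained networks look in the newest picture that a camera, given by its name, has taken for a name from the list of things; names that differ only in an ending like _2 or _b are one class to them, and where a whole thing is asked for, a point or a joint stands for the part that bears it (a point fixed in the world has none). Each returns a list of dicts, best first, with "score" (0 to 1); they miss things now and then, are a little off and sometimes report something else, mostly with a low value. They report only what shows in the picture. A call takes as long as a camera call.
- nets.regions_of(label, camera): "region" (420x560 bool, what is visible of it) and "rect" ([left, top, right, bottom] in pixels, round what is visible of it).
The state is a dict: "t": time; "q": joint angles; "qd": joint speeds; "joint_efforts": joint torques, N m; "eef_pos": TCP position; "ee_rot": TCP orientation; "force": force on the tool from outside, world axes, zero at the start; "moment": the same for the moment, N m; "width": finger opening in m.
Only numpy, scipy, OpenCV 4.12 (cv2) and the standard library are available. Lean on these libraries where they do the work, as an engineer would, in place of code of your own. Each camera call takes 0.05 s, during which the arm holds its last target.

### The job

Charge the airbrush's air reservoir: press the broad black plunger head of the hand pump all the way down with the fingertips and let it spring right back up, again and again, until the indicator pin in the brass collar has come fully out. Let only the plunger move the pin, never touch the pin itself. Then leave the plunger released and up, with the jar, the bottle and the airbrush beside the pump left standing and lying where they were.

Things in the scene. Friction and masses are not known exactly. Their poses are not given: they have to be found in the camera images.
- pump: The hand pump, bolted to the desk: a steel base plate (120 mm in x, 220 mm in y, 8 mm thick, spanning y = -160 to +60 mm) carrying an upright barrel (62 mm wide, 140 mm high) and a grey air reservoir (72 mm wide, 104 mm high) whose axis lies 105 mm from the barrel's, towards the pump's -y. Origin: on the desk, under the plunger's axis; z up.
- plunger_top (a point): Centre of the top of the plunger head: a broad, slightly domed black disc of 92 mm diameter and 18 mm thickness on a steel rod, too broad for a gripper. Its top stands 200 mm above the desk when up and 164 mm when fully down.
- plunger (a joint): Plunger travel in m: 0 = up (its rest), 0.036 = fully down on its stop. A spring pushes it back up by itself in under 1 s: 4 N at the top, 11 N at the bottom; driving the pin adds about 2 N, and oil damping 3 N per 0.1 m/s.
- pin_top (a point): Top of the indicator pin, a plain steel rod of 10 mm diameter with a round end, standing upright in the brass collar on top of the reservoir, 105 mm from the plunger's axis. Its top is 3 mm above the collar when fully in and about 42 mm when fully out.
- pin (a joint): How far the pin is out, in m: 0 = in, about 0.039 = fully out; starts at 0 to 0.016. A ratchet lifts it 3 to 12 mm on the first full down stroke, about 8 mm on each later one; it stays put between strokes. Strokes under about 25 mm, or not starting near the top, lift it little or not at all. Fully out it rises no more, and a dark ring 4 mm wide near its foot stands wholly clear of the collar.
- collar_top (a point): Centre of the top face of the brass collar (24 mm diameter) in which the pin slides, 120 mm above the desk; fixed to the pump.
- paint_jar: Loose glass paint jar with a white lid, 48 mm diameter, 60 mm high, bystander. Origin: centre of its underside, z up.
- ink_bottle: Loose white bottle with a black cap, 36 mm diameter, 95 mm high, bystander. Origin: centre of its underside, z up.
- airbrush: Loose steel airbrush lying on the desk along its y axis, 150 mm long, 14 mm thick, with a 20 mm wide colour cup on top that reaches 32 mm high, bystander. Origin: on the desk under its middle, z up.

How it is judged:
On the way, in this order (a step that is already met when the one before it is completed fails the run):
1. the plunger has been pressed down (value of joint plunger above 0.024 m).
2. the plunger has come back up (value of joint plunger below 0.012 m).
3. the plunger has been pressed down again (value of joint plunger above 0.024 m).
4. the pin is fully out (value of joint pin above 0.036 m), for 0.2 s.
At the end, for the whole second after the job is handed in: The pin is out by at least 36 mm of its 39 mm, the plunger is back up (within 4 mm), and the jar, the bottle and the airbrush are upright or lying within 20 mm of where they were (value of joint pin above 0.036 m and value of joint plunger below 0.004 m and distance of each of paint_jar, ink_bottle, airbrush from where it was at the start of the episode below 0.02 m and angle between each of paint_jar, ink_bottle's own z axis and vertical below 0.2 rad); the robot touches nothing.
It fails at once if the robot touches the indicator pin (contact force between any of the fingers, the arm and pin above 0.5 N).
It fails at once if a bystander is lifted, carried or pushed away (distance of any of paint_jar, ink_bottle, airbrush from where it was at the start of the episode above 0.03 m).
It fails at once if the jar or the bottle is tipped over (angle between any of paint_jar, ink_bottle's own z axis and vertical above 0.5 rad).
It also fails if it takes over 48 s, if anything falls off the work surface, if the arm or the gripper's body presses on something with over 40 N, if the wrist force passes 120 N, or if a joint passes its speed limit or range.

## Working session

There is one attempt and no reset: what is moved stays moved. The work goes in short steps, Python scripts to look and compute and a tool call to move; the robot and the scene stay as the last step left them, time stands still between calls to the robot, and variables do not carry over. Pictures are saved under pics/ and viewed, and the job is handed in when it is done.

Besides the shell and the picture viewer there is one more tool, called after ">>>" as name(argument=value, ...), one argument or row to a line, values as JSON. play_rows: Moves the arm, as the interface text tells. Its arguments: {"type":"object","properties":{"increments":{"type":"array","items":{"type":"object","properties":{"linear":{"type":"array","items":{"type":"number"}},"rotation":{"type":"array","items":{"type":"number"}},"claw":{"type":"number"}}}},"newtons":{"type":"number"}},"required":["increments"]}

```bash
mkdir -p pics; ls; python3 - <<'E'
from station import readout, eyes, nets
import cv2, numpy as np
s=readout.get_state(); print({k:np.round(v,4) for k,v in s.items()})
for c in ["scene","top"]:
    p,d=eyes.grab_frame(c); cv2.imwrite(f"pics/{c}0.png",p); np.save(f"{c}0d.npy",d)
    m=eyes.camera_model(c); print(c,np.round(m["intrinsics"],1).tolist(),np.round(m["R"],3).tolist(),np.round(m["t"],3))
    K=m["intrinsics"];R=np.array(m["R"]);t=np.array(m["t"])
    for n in ["plunger_top","pin_top","pump","paint_jar","ink_bottle","airbrush"]:
        for r in nets.regions_of(n,c)[:2]:
            v,u=np.nonzero(r["region"]&(d>0))
            if len(u)==0: continue
            z=d[v,u]; P=np.stack([(u-K[0][2])*z/K[0][0],(v-K[1][2])*z/K[1][1],z],1)
            W=(P-t)@R
            print(n,round(r["score"],2),np.round(r["rect"],0),len(u),"min",np.round(np.percentile(W,2,0),3),"max",np.round(np.percentile(W,98,0),3),"med",np.round(np.median(W,0),3))
print(readout.get_state()["t"])
E
```

```text
pics
{'t': np.float64(0.0), 'q': array([ 1.4711e+00,  3.5940e-01,  1.1100e-02, -4.0000e-04, -1.2241e+00,
       -2.8810e-01]), 'qd': array([-0.0005,  0.0022, -0.0003,  0.0012, -0.0002, -0.0001]), 'joint_efforts': array([-4.00000e-04, -5.82732e+01,  2.93040e+01,  6.99710e+00,
        6.80000e-03, -2.00000e-04]), 'eef_pos': array([0.2551, 0.6244, 0.2011]), 'ee_rot': array([-1.5691e+00,  1.0000e-04,  2.7536e+00]), 'force': array([0.0774, 0.4665, 0.5615]), 'moment': array([-0.0419, -0.0133,  0.1116]), 'width': np.float64(0.0875)}
scene [[494.4, 0.0, 278.0], [0.0, 494.4, 212.7], [0.0, 0.0, 1.0]] [[-0.279, 0.96, -0.001], [0.809, 0.235, -0.539], [-0.518, -0.151, -0.842]] [ 0.057 -0.37   1.377]
plunger_top 0.73 [193. 208. 244. 244.] 1716 min [ 0.565 -0.035  0.138] max [0.65  0.046 0.201] med [0.611 0.007 0.197]
plunger_top 0.59 [147. 201. 258. 300.] 7364 min [ 0.555 -0.134  0.004] max [0.698 0.064 0.2  ] med [ 0.633 -0.016  0.043]
pump 0.58 [145. 202. 256. 299.] 7140 min [ 0.558 -0.131  0.005] max [0.698 0.061 0.2  ] med [ 0.633 -0.016  0.044]
ink_bottle 0.89 [274. 233. 289. 267.] 439 min [0
[... 471 characters left out ...]
.88 [307. 142. 352. 188.] 1635 min [ 0.566 -0.036  0.192] max [0.646 0.044 0.202] med [0.605 0.003 0.198]
plunger_top 0.32 [285. 142. 393. 214.] 5301 min [ 0.547 -0.148  0.004] max [0.696 0.061 0.201] med [ 0.606 -0.022  0.06 ]
pump 0.95 [289. 146. 394. 216.] 5271 min [ 0.549 -0.147  0.004] max [0.694 0.063 0.201] med [ 0.607 -0.021  0.061]
paint_jar 0.95 [337. 219. 361. 246.] 424 min [ 0.476 -0.077  0.001] max [ 0.518 -0.034  0.064] med [ 0.495 -0.053  0.059]
ink_bottle 0.56 [269. 197. 286. 217.] 234 min [0.533 0.089 0.019] max [0.564 0.12  0.097] med [0.544 0.105 0.066]
airbrush 0.76 [306. 119. 341. 142.] 191 min [ 0.711 -0.03  -0.001] max [0.758 0.041 0.036] med [ 0.737 -0.002  0.014]
0.7
```

View pics/scene0.png

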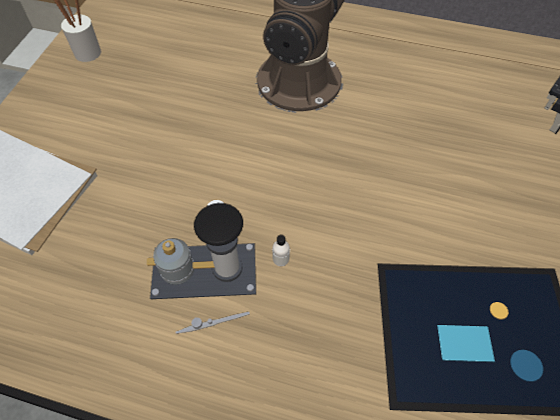

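View pics/top0.png

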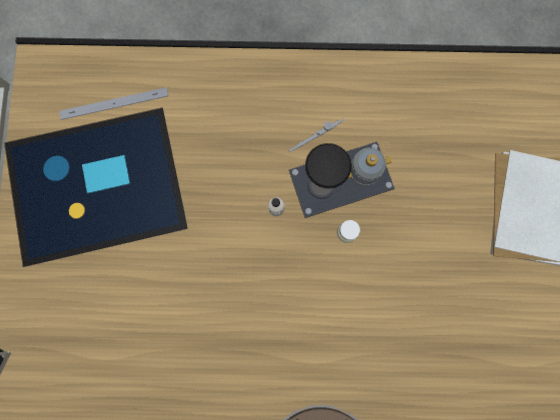

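Scene: plunger disc at (219,224), brass collar at (168,246), bottle at (281,250), airbrush at (212,323). The jar is hidden behind the pump in this view, but the top view shows it at (349,231). I'll refine the plunger and collar positions.

```bash
cat > h.py <<'E'
from station import readout, eyes, nets
import cv2, numpy as np
from scipy.spatial.transform import Rotation as Ro
def cloud(c):
    p,d=eyes.grab_frame(c); m=eyes.camera_model(c)
    return p,d,lift(d,m)
def lift(d,m):
    K=np.array(m["intrinsics"]);R=np.array(m["R"]);t=np.array(m["t"])
    v,u=np.indices(d.shape)
    P=np.stack([(u-K[0,2])*d/K[0,0],(v-K[1,2])*d/K[1,1],d],-1)
    return (P-t)@R
def tool(delta):  # world delta -> tool axes
    return Ro.from_euler('xyz',readout.get_state()["ee_rot"]).inv().apply(delta)
E
python3 - <<'E'
from h import *
for c in ["scene","top"]:
    p=cv2.imread(f"pics/{c}0.png"); d=np.load(f"{c}0d.npy"); W=lift(d,eyes.camera_model(c))
    x,y,z=W[...,0],W[...,1],W[...,2]
    m=(d>0)&(abs(x-.606)<.08)&(abs(y-.004)<.08)&(z>.188)&(z<.21)
    (cx,cy),r=cv2.minEnclosingCircle(np.float32(W[m][:,:2])); lo,hi=np.percentile(W[m],1,0),np.percentile(W[m],99,0)
    print(c,"plunger",cx,cy,r,(lo+hi)/2,hi-lo,np.percentile(z[m],[50,95]))
    h=cv2.cvtColor(p,cv2.COLOR_BGR2HSV)
    b=(d>0)&(h[...,1]>130)&(h[...,0]>8)&(h[...,0]<30)&(z>.105)&(z<.17)&(abs(x-.606)<.2)&(abs(y)<.2)
    print("brass/pin",b.sum(),W[b].mean(0),W[b].min(0),W[b].max(0))
    vv,uu=np.nonzero(b)
    u0,v0=int(uu.mean()),int(vv.mean()); cv2.imwrite(f"pics/{c}_pin.png",cv2.resize(p[v0-50:v0+50,u0-60:u0+80],None,fx=5,fy=5,interpolation=cv2.INTER_CUBIC))
s=readout.get_state();print(s["eef_pos"],tool(np.array([.606,.004,.30])-s["eef_pos"]))
E
```

```text
scene plunger 0.6080994009971619 0.005059625022113323 0.04568588733673096 [0.60916274 0.00582598 0.19619122] [0.08305903 0.08391945 0.01049414] [0.19738987 0.2001559 ]
brass/pin 56 [ 0.64610451 -0.09178265  0.11577194] [ 0.63221316 -0.10426898  0.10549986] [ 0.65457272 -0.08214841  0.12291904]
top plunger 0.6068645119667053 0.0033190350513905287 0.0459117665886879 [0.60599678 0.00380798 0.19703158] [0.08367883 0.08375286 0.01065988] [0.19789102 0.20094152]
brass/pin 63 [ 0.63748093 -0.09468484  0.11856837] [ 0.62914204 -0.10540841  0.10668013] [ 0.64947226 -0.08577437  0.1230105 ]
[0.25524225 0.62484768 0.20209886] [-0.55947147 -0.09791529  0.44212186]
```

The discs from both cameras agree: plunger axis (0.607, 0.0045), top at 0.20, radius 46 mm. The pin is at about (0.640, -0.094), 104 mm away, as expected. Next I shut the fingers and travel above everything.

>>> play_rows(
  increments=[
    {"linear": [-0.02,-0.04,0.016],"rotation": [0,0,0],"claw": 1},
    {"linear": [-0.06,-0.07,0.048],"rotation": [0,0,0],"claw": 1},
    {"linear": [-0.105,-0.09,0.082],"rotation": [0,0,0],"claw": 1},
    {"linear": [-0.15,-0.098,0.118],"rotation": [0,0,0],"claw": 1},
    {"linear": [-0.195,-0.098,0.154],"rotation": [0,0,0],"claw": 1},
  ],
  newtons=20,
)

```text
t: 1.32
eef_pos: [0.3784, 0.4072, 0.3013]
ee_rot: [-1.573, 0.0, 2.754]
force: [0.8, -0.0, -0.7]
width: 0.0429
```

```bash
python3 - <<'E'
from h import *
s=readout.get_state();print(s["t"],s["eef_pos"],s["ee_rot"],s["width"],tool(np.array([.607,.0045,.25])-s["eef_pos"]))
E
```

```text
1.325 [0.37835133 0.40720613 0.30130134] [-1.57302689e+00  2.80566220e-04  2.75418103e+00] 0.042878745122701026 [-0.36382872  0.05076428  0.28659364]
```

>>> play_rows(
  increments=[
    {"linear": [-0.045,0,0.036],"rotation": [0,0,0],"claw": 1},
    {"linear": [-0.09,0,0.071],"rotation": [0,0,0],"claw": 1},
    {"linear": [-0.135,0,0.106],"rotation": [0,0,0],"claw": 1},
    {"linear": [-0.18,0,0.142],"rotation": [0,0,0],"claw": 1},
    {"linear": [-0.225,0.01,0.177],"rotation": [0,0,0],"claw": 1},
  ],
)

```text
t: 1.95
eef_pos: [0.5209, 0.1568, 0.292]
ee_rot: [-1.575, 0.002, 2.754]
force: [1.2, 0.4, -0.1]
width: 0.0006
```

```bash
python3 - <<'E'
from h import *
s=readout.get_state();print(s["t"],s["eef_pos"],s["ee_rot"],s["width"],tool(np.array([.607,.0045,.22])-s["eef_pos"]))
E
```

```text
1.95 [0.52089853 0.1568156  0.29200636] [-1.57505723e+00  1.79423222e-03  2.75449127e+00] 0.0006232179262189384 [-0.1371012   0.07178933  0.1088484 ]
```

>>> play_rows(
  increments=[
    {"linear": [-0.045,0.02,0.036],"rotation": [0,0,0],"claw": 1},
    {"linear": [-0.09,0.04,0.072],"rotation": [0,0,0],"claw": 1},
    {"linear": [-0.125,0.055,0.1],"rotation": [0,0,0],"claw": 1},
    {"linear": [-0.137,0.065,0.109],"rotation": [0,0,0],"claw": 1},
    {"linear": [-0.137,0.072,0.109],"rotation": [0,0,0],"claw": 1},
  ],
)

```text
t: 2.58
eef_pos: [0.6069, 0.0037, 0.219]
ee_rot: [-1.575, 0.001, 2.753]
force: [0.2, 0.8, -0.3]
width: 0.0006
```

```bash
python3 - <<'E'
from h import *
s=readout.get_state();print(s["t"],s["eef_pos"],s["ee_rot"],s["force"],s["width"],tool(np.array([.607,.0045,.205])-s["eef_pos"]))
p,d=eyes.grab_frame("scene"); cv2.imwrite("pics/s1.png",cv2.resize(p[150:350,110:330],None,fx=3,fy=3))
E
```

```text
2.575 [0.60691758 0.00374416 0.21904813] [-1.57462343e+00  1.19246705e-03  2.75284991e+00] [ 0.20286534  0.78736092 -0.27762352] 0.0006072707808626653 [ 0.00022697  0.01405056 -0.00067692]
```

View pics/s1.png

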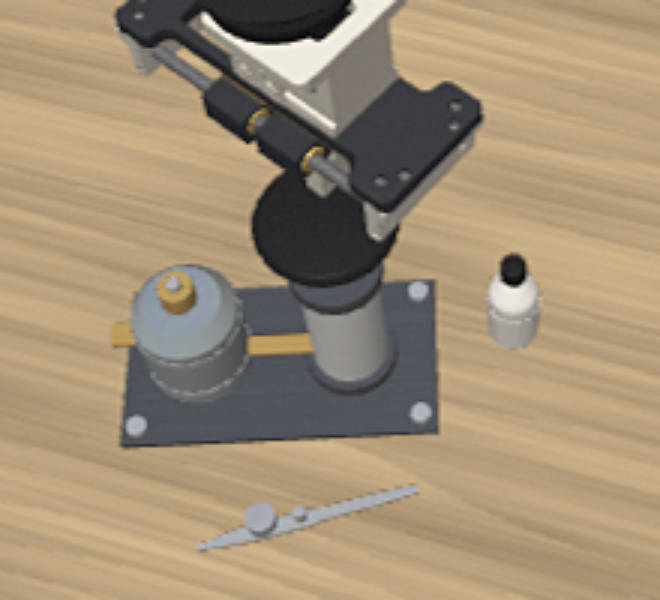

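The shut fingertips are over the disc's centre, and the pin shows as a grey dot in the collar at crop (174,285). I'll make the first stroke gently.

>>> play_rows(
  increments=[
    {"linear": [0,0.016,-0.001],"rotation": [0,0,0],"claw": 1},
    {"linear": [0,0.03,-0.001],"rotation": [0,0,0],"claw": 1},
    {"linear": [0,0.045,-0.001],"rotation": [0,0,0],"claw": 1},
    {"linear": [0,0.055,-0.001],"rotation": [0,0,0],"claw": 1},
    {"linear": [0,0.056,-0.001],"rotation": [0,0,0],"claw": 1},
  ],
)

```text
t: 3.25
eef_pos: [0.6065, 0.0063, 0.1621]
ee_rot: [-1.575, 0.0, 2.755]
force: [-3.7, 2.0, 8.0]
width: 0.0001
```

```bash
python3 - <<'E'
from h import *
s=readout.get_state();print(s["t"],s["eef_pos"],s["ee_rot"],s["force"],s["moment"])
p,d=eyes.grab_frame("scene"); cv2.imwrite("pics/s2.png",cv2.resize(p[150:350,110:330],None,fx=3,fy=3))
E
```

```text
3.25 [0.60654839 0.00626801 0.16212486] [-1.57460136e+00  1.70000206e-04  2.75450458e+00] [-3.73018584  2.0458792   8.00397099] [1.01613496 1.38743082 0.01547465]
```

View pics/s2.png

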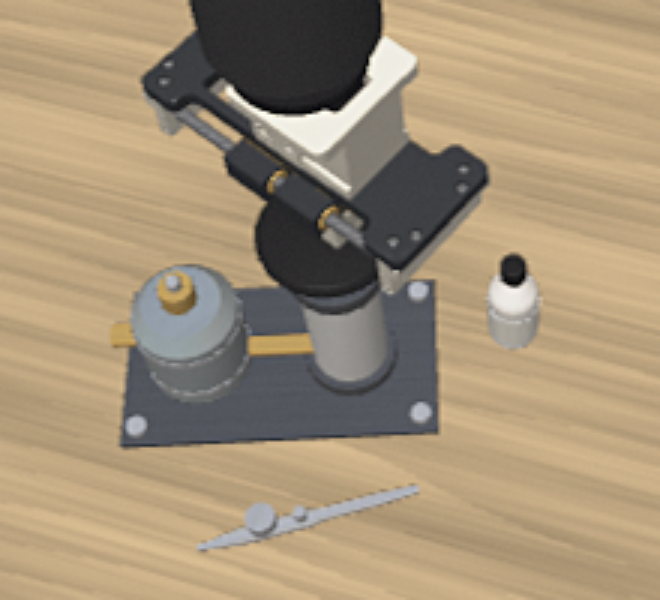

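The disc is down about 35 mm and the pin has barely risen. The force (8 N) doesn't yet show a hard stop, so I'll press slightly further.

>>> play_rows(
  increments=[
    {"linear": [0,0.002,0],"rotation": [0,0,0],"claw": 1},
    {"linear": [0,0.004,0],"rotation": [0,0,0],"claw": 1},
  ],
)

```text
t: 3.55
eef_pos: [0.6066, 0.0063, 0.159]
ee_rot: [-1.575, 0.001, 2.755]
force: [-4.4, -0.4, 8.1]
width: 0.0003
```

```bash
python3 - <<'E'
from h import *
s=readout.get_state();print(s["t"],s["eef_pos"],s["ee_rot"],s["force"],s["moment"])
p,d,W=cloud("scene"); z=W[...,2]
m=(d>0)&(np.hypot(W[...,0]-.607,W[...,1]-.0045)<.04)&(z>.14)&(p.max(-1)<45)
print(np.percentile(z[m],[5,50,90]),m.sum())
p,d,W=cloud("top");cv2.imwrite("pics/t2.png",cv2.resize(p[100:260,240:440],None,fx=3,fy=3))
E
```

```text
3.55 [0.60659638 0.00634493 0.1590087 ] [-1.57460313e+00  1.10294118e-03  2.75525794e+00] [-4.40209669 -0.43043164  8.10888644] [ 0.13154686  1.38090411 -0.01007537]
[0.17948716 0.28458291 0.62410408] 628
```

View pics/t2.png

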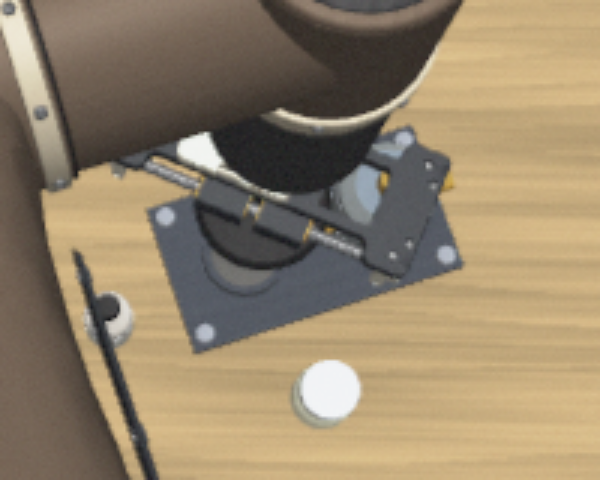

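```bash
python3 - <<'E'
from h import *
for c in ("scene","top"):
    p,d,W=cloud(c); z=W[...,2]
    m=(d>0)&(np.hypot(W[...,0]-.607,W[...,1]-.0045)<.06)&(z>.14)&(z<.215)
    print(c,m.sum(),np.histogram(z[m],bins=np.arange(.14,.216,.005)))
    n=m&(z<.21)&(p.max(-1)<60)
    print(W[n].min(0),W[n].max(0))
print(readout.get_state()["force"],readout.get_state()["eef_pos"])
E
```

```text
scene 830 (array([ 10,   0,   0,   0,   0,   0,  24, 294, 455,  10,  14,  11,   6,
         5,   1]), array([0.14 , 0.145, 0.15 , 0.155, 0.16 , 0.165, 0.17 , 0.175, 0.18 ,
       0.185, 0.19 , 0.195, 0.2  , 0.205, 0.21 , 0.215]))
[ 0.59831206 -0.03964418  0.14096327] [0.65348194 0.04386229 0.1856499 ]
top 432 (array([  0,   0,   0,   0,   0,   0,   8, 147, 266,   9,   0,   0,   0,
         1,   1]), array([0.14 , 0.145, 0.15 , 0.155, 0.16 , 0.165, 0.17 , 0.175, 0.18 ,
       0.185, 0.19 , 0.195, 0.2  , 0.205, 0.21 , 0.215]))
[ 0.56174109 -0.04022928  0.17241574] [0.61754332 0.04684181 0.20988611]
[-3.23369546  0.65245556  8.77049727] [0.6066035  0.00639021 0.15902033]
```

Depth says the head is only about 17 mm down while the TCP reads 0.159, so the fingertips may be higher than the TCP suggests. I'll check the gripper geometry in the depth.

```bash
python3 - <<'E'
from h import *
s=readout.get_state(); 
p,d,W=cloud("scene")
cv2.imwrite("pics/s3.png",cv2.resize(p[190:270,170:290],None,fx=6,fy=6,interpolation=cv2.INTER_CUBIC))
# gripper points in tool frame
R=Ro.from_euler('xyz',s["ee_rot"]); T=R.inv().apply((W-s["eef_pos"]).reshape(-1,3)).reshape(W.shape)
np.set_printoptions(precision=3,suppress=True)
for v in range(196,246,4):
    print(v,[(u,*np.round(T[v,u]*1000).astype(int)) for u in range(206,250,6)])
E
```

```text
196 [(206, np.int64(-39), np.int64(-189), np.int64(-29)), (212, np.int64(-34), np.int64(-189), np.int64(-37)), (218, np.int64(-28), np.int64(-190), np.int64(-44)), (224, np.int64(-23), np.int64(-189), np.int64(-51)), (230, np.int64(-11), np.int64(-176), np.int64(-51)), (236, np.int64(1), np.int64(-163), np.int64(-51)), (242, np.int64(15), np.int64(-147), np.int64(-51)), (248, np.int64(173), np.int64(160), np.int64(92))]
200 [(206, np.int64(-25), np.int64(-143), np.int64(-8)), (212, np.int64(-39), np.int64(-190), np.int64(-42)), (218, np.int64(-34), np.int64(-190), np.int64(-49)), (224, np.int64(-24), np.int64(-181), np.int64(-52)), (230, np.int64(-13), np.int64(-169), np.int64(-52)), (236, np.int64(1), np.int64(-151), np.int64(-50)), (242, np.int64(13), np.int64(-139), np.int64(-52)), (248, np.int64(22), np.int64(-132), np.int64(-56))]
204 [(206, np.int64(-26), np.int64(-132), np.int64(-7)), (212, np.int64(-24), np.int64(-142), np.int64(-21)), (218, np.int64(-36), np.int64(-183), np.int64(-50)), (224, np.int64(-22), np.int64(-163), np.int64(-46)), (230, np.int64(-13), np.int64(-157),
[... 3693 characters left out ...]
t64(-20), np.int64(-16)), (224, np.int64(-18), np.int64(-23), np.int64(-26)), (230, np.int64(-12), np.int64(-24), np.int64(-35)), (236, np.int64(-4), np.int64(-20), np.int64(-42)), (242, np.int64(-39), np.int64(-127), np.int64(-95)), (248, np.int64(-19), np.int64(-93), np.int64(-89))]
244 [(206, np.int64(-43), np.int64(-20), np.int64(-4)), (212, np.int64(-38), np.int64(-23), np.int64(-14)), (218, np.int64(-31), np.int64(-23), np.int64(-23)), (224, np.int64(-24), np.int64(-23), np.int64(-31)), (230, np.int64(-16), np.int64(-19), np.int64(-38)), (236, np.int64(7), np.int64(25), np.int64(-28)), (242, np.int64(-35), np.int64(-102), np.int64(-90)), (248, np.int64(69), np.int64(146), np.int64(3))]
```

View pics/s3.png

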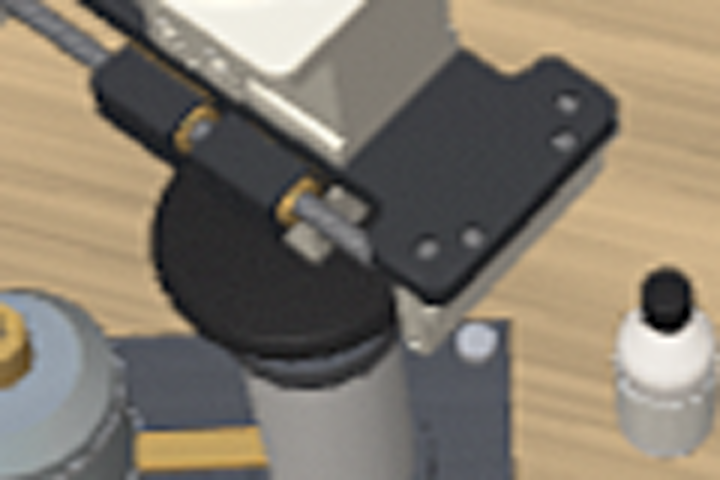

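Head surface and fingertips sit about 23 mm above the reported TCP (tool y ≈ -22), so full down should be near TCP z ≈ 0.140. I'll continue down, watching the force.

>>> play_rows(
  increments=[
    {"linear": [0,0.006,0],"rotation": [0,0,0],"claw": 1},
    {"linear": [0,0.012,0],"rotation": [0,0,0],"claw": 1},
    {"linear": [0,0.016,0],"rotation": [0,0,0],"claw": 1},
    {"linear": [0,0.016,0],"rotation": [0,0,0],"claw": 1},
  ],
)

```text
t: 4.3
eef_pos: [0.6066, 0.0064, 0.1439]
ee_rot: [-1.574, 0.002, 2.756]
force: [-4.9, -0.2, 10.6]
width: 0.0004
```

>>> play_rows(
  increments=[
    {"linear": [0,0.002,0],"rotation": [0,0,0],"claw": 1},
    {"linear": [0,0.003,0],"rotation": [0,0,0],"claw": 1},
  ],
)

```text
t: 4.55
eef_pos: [0.6067, 0.0064, 0.1421]
ee_rot: [-1.574, 0.003, 2.757]
force: [-4.5, 0.0, 11.3]
width: 0.0011
```

>>> play_rows(
  increments=[
    {"linear": [0,0.002,0],"rotation": [0,0,0],"claw": 1},
    {"linear": [0,0.004,0],"rotation": [0,0,0],"claw": 1},
  ],
)

```text
t: 4.8
eef_pos: [0.6067, 0.0063, 0.1394]
ee_rot: [-1.574, 0.004, 2.758]
force: [-5.5, 0.0, 12.0]
width: 0.0003
```

```bash
python3 - <<'E'
from h import *
s=readout.get_state();print(s["t"],s["eef_pos"],s["force"],s["moment"])
for c in ("scene","top"):
    p,d,W=cloud(c); z=W[...,2]
    m=(d>0)&(np.hypot(W[...,0]-.607,W[...,1]-.0045)<.048)&(z>.13)&(z<.195)
    print(c,m.sum(),np.histogram(z[m],bins=np.arange(.13,.196,.005)))
    cv2.imwrite(f"pics/{c}4.png",cv2.resize(p[150:350,110:330] if c=="scene" else p[100:260,240:440],None,fx=3,fy=3))
E
```

```text
4.8 [0.60669277 0.0063132  0.13944801] [-5.48412036e+00  6.66769306e-03  1.20229048e+01] [0.115603   2.0027308  0.01561564]
scene 784 (array([  0,   0,   0,   0,  14, 195, 530,  12,  10,  11,   7,   4,   1]), array([0.13 , 0.135, 0.14 , 0.145, 0.15 , 0.155, 0.16 , 0.165, 0.17 ,
       0.175, 0.18 , 0.185, 0.19 , 0.195]))
top 404 (array([  0,   0,   0,   0,   8, 131, 257,   6,   0,   0,   0,   0,   2]), array([0.13 , 0.135, 0.14 , 0.145, 0.15 , 0.155, 0.16 , 0.165, 0.17 ,
       0.175, 0.18 , 0.185, 0.19 , 0.195]))
```

View pics/scene4.png

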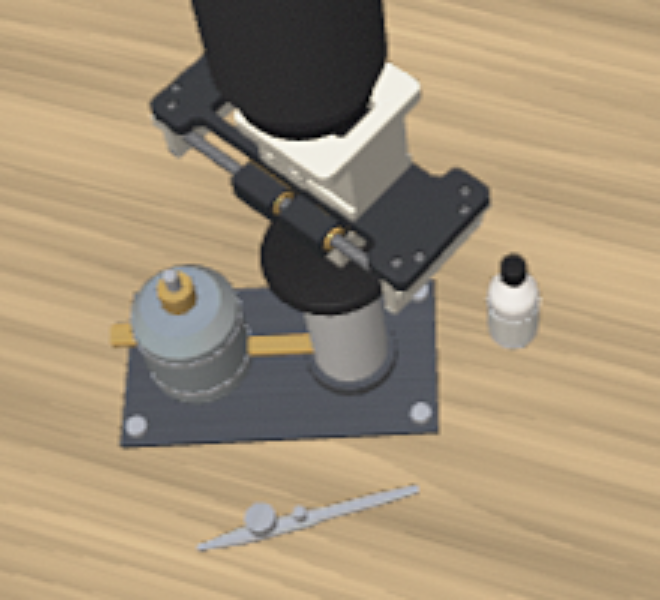

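The head is at about 0.163 (bottom) and the pin has risen, visible at crop (171,275). Next: release, then repeat the strokes.

>>> play_rows(
  increments=[
    {"linear": [0,-0.025,0],"rotation": [0,0,0],"claw": 1},
    {"linear": [0,-0.05,0],"rotation": [0,0,0],"claw": 1},
    {"linear": [0,-0.05,0],"rotation": [0,0,0],"claw": 1},
    {"linear": [0,-0.05,0],"rotation": [0,0,0],"claw": 1},
    {"linear": [0,-0.05,0],"rotation": [0,0,0],"claw": 1},
  ],
)

```text
t: 5.52
eef_pos: [0.6059, 0.0062, 0.1882]
ee_rot: [-1.573, 0.003, 2.758]
force: [0.9, -0.1, -0.8]
width: 0.0003
```

```bash
cat > chk.py <<'E'
from h import *
import sys
s=readout.get_state();print(s["t"],s["eef_pos"],s["ee_rot"],s["force"])
p,d,W=cloud("scene"); z=W[...,2]
m=(d>0)&(np.hypot(W[...,0]-.607,W[...,1]-.0045)<.048)&(z>.14)&(z<.203)
print("head z90",np.percentile(z[m],[50,90]),m.sum())
m=(d>0)&(np.hypot(W[...,0]-.640,W[...,1]+.094)<.02)&(z>.1)
print("pin zmax",np.sort(z[m])[-6:])
cv2.imwrite(f"pics/{sys.argv[1]}.png",cv2.resize(p[215:275,140:220],None,fx=7,fy=7,interpolation=cv2.INTER_CUBIC))
E
python3 chk.py c1
```

```text
5.525 [0.60586831 0.00623261 0.18822856] [-1.57338248  0.00276549  2.75766808] [ 0.87855548 -0.05783101 -0.78754484]
head z90 [0.19705496 0.19935649] 1036
pin zmax [0.13599163 0.13606928 0.13615458 0.13655664 0.13733604 0.14286716]
```

View pics/c1.png

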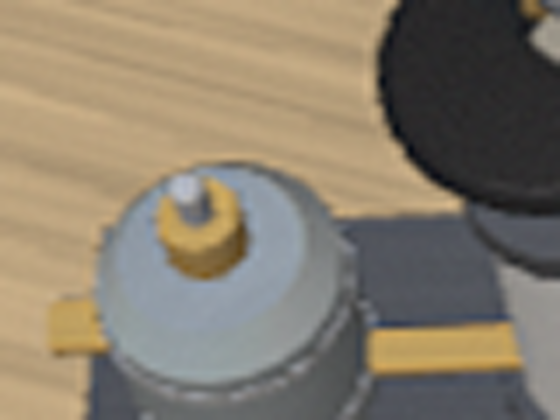

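The pin top, at crop (188,188), is now about 16 mm above the collar (roughly 13 mm out). The head is back up. Second stroke.

>>> play_rows(
  increments=[
    {"linear": [0,0.015,0],"rotation": [0,0,0],"claw": 1},
    {"linear": [0,0.03,0],"rotation": [0,0,0],"claw": 1},
    {"linear": [0,0.044,0],"rotation": [0,0,0],"claw": 1},
    {"linear": [0,0.051,0],"rotation": [0,0,0],"claw": 1},
    {"linear": [0,0.051,0],"rotation": [0,0,0],"claw": 1},
  ],
)

```text
t: 6.2
eef_pos: [0.6071, 0.0063, 0.1393]
ee_rot: [-1.574, 0.006, 2.759]
force: [-5.8, 2.0, 19.4]
width: 0.0001
```

>>> play_rows(
  increments=[
    {"linear": [0,-0.025,0],"rotation": [0,0,0],"claw": 1},
    {"linear": [0,-0.05,0],"rotation": [0,0,0],"claw": 1},
    {"linear": [0,-0.05,0],"rotation": [0,0,0],"claw": 1},
    {"linear": [0,-0.05,0],"rotation": [0,0,0],"claw": 1},
    {"linear": [0,-0.05,0],"rotation": [0,0,0],"claw": 1},
  ],
)

```text
t: 6.82
eef_pos: [0.6061, 0.0061, 0.1878]
ee_rot: [-1.573, 0.004, 2.759]
force: [0.9, 0.4, 0.1]
width: 0.0
```

```bash
python3 chk.py c2
```

```text
6.825 [0.60608619 0.0060907  0.1877534 ] [-1.5727687   0.00383068  2.75873691] [0.93700389 0.38221117 0.08981681]
head z90 [0.19711558 0.19931517] 1029
pin zmax [0.14472142 0.14483851 0.14513149 0.14526692 0.14566089 0.14659148]
```

View pics/c2.png

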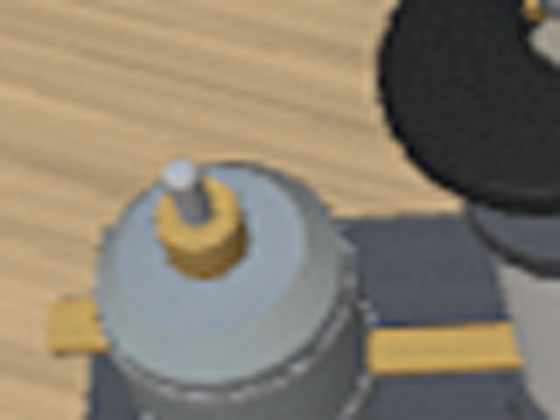

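The pin is at about 22 mm out (crop (182,175)), up 8-9 mm in that stroke. Two more strokes, then check.

>>> play_rows(
  increments=[
    {"linear": [0,0.015,0],"rotation": [0,0,0],"claw": 1},
    {"linear": [0,0.03,0],"rotation": [0,0,0],"claw": 1},
    {"linear": [0,0.044,0],"rotation": [0,0,0],"claw": 1},
    {"linear": [0,0.051,0],"rotation": [0,0,0],"claw": 1},
    {"linear": [0,0.051,0],"rotation": [0,0,0],"claw": 1},
  ],
)

```text
t: 7.5
eef_pos: [0.6074, 0.0061, 0.1393]
ee_rot: [-1.574, 0.007, 2.76]
force: [-5.1, 1.6, 21.4]
width: 0.0004
```

>>> play_rows(
  increments=[
    {"linear": [0,-0.025,0],"rotation": [0,0,0],"claw": 1},
    {"linear": [0,-0.05,0],"rotation": [0,0,0],"claw": 1},
    {"linear": [0,-0.05,0],"rotation": [0,0,0],"claw": 1},
    {"linear": [0,-0.05,0],"rotation": [0,0,0],"claw": 1},
    {"linear": [0,-0.05,0],"rotation": [0,0,0],"claw": 1},
  ],
)

```text
t: 8.12
eef_pos: [0.6063, 0.006, 0.1877]
ee_rot: [-1.572, 0.005, 2.76]
force: [0.4, -0.5, -0.4]
width: 0.0003
```

>>> play_rows(
  increments=[
    {"linear": [0,0.015,0],"rotation": [0,0,0],"claw": 1},
    {"linear": [0,0.03,0],"rotation": [0,0,0],"claw": 1},
    {"linear": [0,0.044,0],"rotation": [0,0,0],"claw": 1},
    {"linear": [0,0.051,0],"rotation": [0,0,0],"claw": 1},
    {"linear": [0,0.051,0],"rotation": [0,0,0],"claw": 1},
  ],
)

```text
t: 8.75
eef_pos: [0.6075, 0.006, 0.1392]
ee_rot: [-1.573, 0.008, 2.761]
force: [-7.6, 3.2, 24.1]
width: 0.0006
```

>>> play_rows(
  increments=[
    {"linear": [0,-0.025,0],"rotation": [0,0,0],"claw": 1},
    {"linear": [0,-0.05,0],"rotation": [0,0,0],"claw": 1},
    {"linear": [0,-0.05,0],"rotation": [0,0,0],"claw": 1},
    {"linear": [0,-0.05,0],"rotation": [0,0,0],"claw": 1},
    {"linear": [0,-0.05,0],"rotation": [0,0,0],"claw": 1},
  ],
)

```text
t: 9.38
eef_pos: [0.6063, 0.0059, 0.1877]
ee_rot: [-1.572, 0.006, 2.761]
force: [1.2, 0.9, -0.6]
width: 0.0006
```

```bash
python3 chk.py c4
```

```text
9.375 [0.60634793 0.00588105 0.18766653] [-1.57163261  0.00631179  2.7612177 ] [ 1.20152713  0.92979435 -0.64755908]
head z90 [0.19717979 0.19942334] 1011
pin zmax [0.15942266 0.15982499 0.15990504 0.16070604 0.16170827 0.1622348 ]
```

View pics/c4.png

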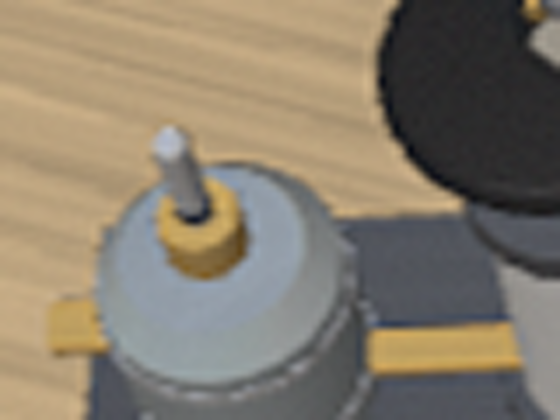

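The pin top is at about 0.161 (crop (170,140)) and a dark ring shows at its foot at (200,213), right at the collar's edge. Extra strokes can't over-drive it, so I'll do two more to be sure.

>>> play_rows(
  increments=[
    {"linear": [0,0.015,0],"rotation": [0,0,0],"claw": 1},
    {"linear": [0,0.03,0],"rotation": [0,0,0],"claw": 1},
    {"linear": [0,0.044,0],"rotation": [0,0,0],"claw": 1},
    {"linear": [0,0.051,0],"rotation": [0,0,0],"claw": 1},
    {"linear": [0,0.051,0],"rotation": [0,0,0],"claw": 1},
  ],
)

```text
t: 10.05
eef_pos: [0.6077, 0.0059, 0.1393]
ee_rot: [-1.573, 0.01, 2.763]
force: [-6.8, 3.6, 22.6]
width: 0.0002
```

>>> play_rows(
  increments=[
    {"linear": [0,-0.025,0],"rotation": [0,0,0],"claw": 1},
    {"linear": [0,-0.05,0],"rotation": [0,0,0],"claw": 1},
    {"linear": [0,-0.05,0],"rotation": [0,0,0],"claw": 1},
    {"linear": [0,-0.05,0],"rotation": [0,0,0],"claw": 1},
    {"linear": [0,-0.05,0],"rotation": [0,0,0],"claw": 1},
  ],
)

```text
t: 10.68
eef_pos: [0.6065, 0.0058, 0.1877]
ee_rot: [-1.571, 0.008, 2.762]
force: [-0.5, 0.1, 0.6]
width: 0.0007
```

```bash
python3 chk.py c5
```

```text
10.675 [0.60654233 0.00581872 0.18772224] [-1.5712777   0.00761619  2.76236767] [-0.51468964  0.07035073  0.61671179]
head z90 [0.19712529 0.19940456] 1017
pin zmax [0.16024291 0.16025627 0.16080078 0.16132554 0.16171693 0.16190545]
```

View pics/c5.png

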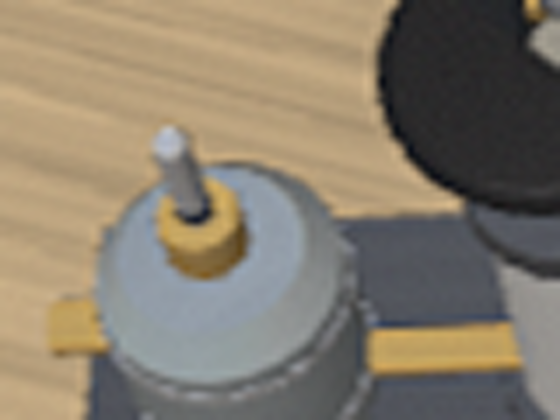

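The extra stroke moved nothing, so the pin is at its upper limit (about 0.161-0.162, ring clear). I'll raise the arm well clear and make the final checks.

>>> play_rows(
  increments=[
    {"linear": [0,-0.03,0],"rotation": [0,0,0],"claw": 1},
    {"linear": [0,-0.07,0],"rotation": [0,0,0],"claw": 1},
    {"linear": [0,-0.11,0],"rotation": [0,0,0],"claw": 1},
    {"linear": [0,-0.11,0],"rotation": [0,0,0],"claw": 1},
    {"linear": [0,-0.11,0],"rotation": [0,0,0],"claw": 1},
  ],
)

```text
t: 11.35
eef_pos: [0.6055, 0.0062, 0.297]
ee_rot: [-1.571, 0.007, 2.762]
force: [0.5, -0.2, -0.7]
width: 0.0003
```

```bash
python3 chk.py c6; python3 - <<'E'
from h import *
for c in ["scene","top"]:
    p,d,W=cloud(c); cv2.imwrite(f"pics/{c}6.png",p)
    for n in ["paint_jar","ink_bottle","airbrush"]:
        for r in nets.regions_of(n,c)[:1]:
            w=W[r["region"]&(d>0)]
            if len(w): print(c,n,round(r["score"],2),len(w),np.round(np.median(w,0),3))
print(readout.get_state()["t"],readout.get_state()["qd"])
E
```

```text
11.35 [0.60549083 0.00620099 0.29701981] [-1.57114302  0.00683572  2.76234925] [ 0.51233826 -0.16272638 -0.68917201]
head z90 [0.19725707 0.19940772] 1754
pin zmax [0.16172386 0.16193235 0.1622193  0.1627743  0.16301125 0.16460339]
scene ink_bottle 0.9 440 [0.562 0.11  0.058]
scene airbrush 0.82 470 [0.736 0.003 0.011]
top paint_jar 0.66 414 [ 0.495 -0.053  0.059]
top ink_bottle 0.51 171 [0.544 0.1   0.065]
top airbrush 0.6 58 [0.701 0.057 0.011]
11.8 [-0.00051246 -0.00156736  0.00287271 -0.00034333  0.0005123  -0.00038941]
```

View pics/scene6.png

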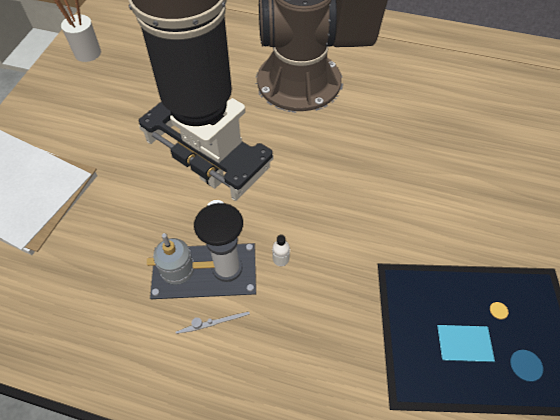

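View pics/top6.png

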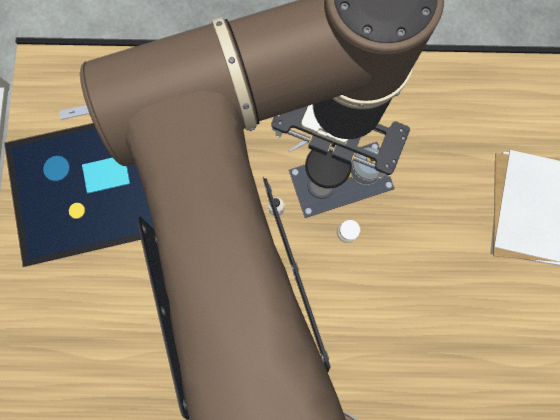

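The head is up at (219,224), the pin stands tall at (167,238), and the jar, bottle and airbrush are at their original pixels. The gripper is clear. Handing in.

```bash
python3 -c "
from station import job; print(job.job_done())"
```

```text
the job is handed in; nothing more can be done
None
```

The air reservoir is charged: I pressed the plunger fully down and released it five times with the shut fingertips. I handed the job in at about 12 s with the arm about 100 mm above the plunger; no verdict was reported.

**Last checks**
- **Pin:** its top is about 162 mm above the desk, roughly 39 mm out. Its height did not change on the fifth stroke, and the dark ring shows above the collar.
- **Plunger:** it is back at its starting height of about 200 mm.
- **Jar, bottle and airbrush:** the jar and airbrush are within about 3 mm of where they were. The bottle is within 1 mm in the scene view. The top view put it 5 mm off and the airbrush much further, but the arm was partly hiding both in that picture.
- **Forces:** the highest wrist force read at the end of a move was about 25 N. The planned clearance to the pin was at least 40 mm, and nothing suggested a touch.

**What disagreed:** the shut fingertips met the plunger about 23 mm above the reported TCP. My first push therefore stopped about halfway, and I continued the same push to the bottom after checking the depth image.

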